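# Dock the plant tray and push-lock it

## Task

Slide the loaded plant tray fully home in the docking station and lock it there with the station's push-push pin (one full click sends the pin down, the next brings it up again): the pin must be up while the tray goes in, and be left clicked down in the hole of the tray's lug. Nobody knows whether the pin was left up or down, and the button on top looks the same either way, so it has to be felt. Work gently, never force the tray or lean hard on the button, and leave the other things on the bench alone.

Things in the scene. Friction and masses are not known exactly. Their poses are not given: they have to be found in the camera images.
- dock: Fixed docking station on the bench. Its own y is the sliding direction (home = +y), z up; origin on the bench below the channel's middle line, y = 0. Aluminium base plate, y -220 to 180 mm, x -78 to 158 mm, top at z = 6 mm. The tray slides in a channel 120 mm wide between rails 8 mm thick with tops at z = 28 mm.
- dock_stop (a point): Fixed on the dock at x = 0, y = 160 mm, z = 28 mm: top of the end stop, a bar across the channel whose near face is at y = 160 mm. The tray is home when its lug meets this face.
- dock_gate (a point): Fixed on the dock at x = 0, y = 140 mm, z = 72 mm: top centre of the grey lock housing, 48 mm (x) by 40 mm (y), z 26 to 72 mm, carried over the channel by a steel gate (beam z 48 to 58 mm, reaching 80 mm to either side in x). The lock pin hangs out of its underside; the black button is on top.
- dock_lock (a point): Fixed on the dock, on the pin's vertical axis: x = 0, y = 140 mm, z = 18 mm (level with the lug's top). The steel pin, 8 mm thick, round foot, is either up (foot 3 mm above the lug) or clicked down (4 mm below the lug's top). Start unknown; no reading shows it. Down, it blocks an incoming lug; without the hole below it, it meets the lug and cannot click down.
- dock_button (a point): Fixed on the dock at x = 0, y = 140 mm, z = 104 mm: centre of the top of the unpressed button, a flat black cap 30 mm across and 10 mm high on a thin stem, 32 mm above the housing. It can be pressed straight down by 17 to 20 mm. A light spring (about 1 N) always returns it to this height, whether the pin is up or down. Each full press and release swaps the pin: up, down, up.
- dock_pressed (a point): Fixed on the dock at x = 0, y = 140 mm, z = 87 mm: where the button's top is at full press. Feel, from the top: pin up: 2 mm light (1 N), then firm (4 N, growing to 8); pin down: 9.5 mm light, then firm (6 N, growing to 8). The click comes at about 15.5 mm; past 17 mm it gets stiff (4 N per mm). 10 to 12 N is plenty, over 25 N too hard. Let it fully up and wait 0.3 s between presses.
- tray_hole (a point): Centre of the lug's hole at its top face: tray x = 0, y = 134 mm, z = 12 mm. It stands over dock_lock, to within 2 mm, when the tray is home. The lug is steel, 40 mm wide, 9 mm thick (tray z 3 to 12 mm), ends at tray y = 153 mm; the hole is 16 mm (x) by 14 mm (y).
- tray: Loaded plant tray, loose, 0.4 to 0.8 kg: black, 116 mm (x) by 200 mm (y), walls 30 mm high, two fixed white pots with low yellow pansies, 100 mm high in all. Origin at the centre of its underside, axes as the dock's. Starts in the channel, 60 to 105 mm short of home (2 mm side play). Sliding takes 2 to 7 N. The lug sticks out at its +y end.
- tray_handle (a point): Middle of the tray's handle: a black round bar 14 mm thick and 98 mm long along the tray's x, at tray y = -130 mm, z = 66 mm (72 mm above the bench), held by thin steel arms at x = +-45 mm. Free space of 55 mm on both sides along y.
- tape_roll: Clear tape roll, 68 mm across, 24 mm high, lying on the dock's base plate beside the channel (+x side). Origin at its underside. Leave alone.
- empty_pot: Empty white pot, 62 mm across, 58 mm high, on the dock's base plate beside the channel (+x side). Origin at its underside. Leave alone.
- spray: White bottle, 60 mm across, 160 mm high, on the bench. Leave alone.
- mug: White mug, 80 mm across, 90 mm high, on the bench. Leave alone.
- feed_jar: Grey plant-food jar, 70 mm across, 90 mm high, on the bench. Leave alone.
- brush: Hand brush lying on the bench. Leave alone.
- scanner: Black and grey hand scanner, about 180 mm long, 35 mm high, lying on the bench. Leave alone.

How it is judged:
On the way:
1. the tray is slid home with the pin up: the lug's hole within 5 mm of the pin's axis, the pin clear of the lug (horizontal distance between tray_hole and dock_lock below 0.005 m and z of lock_pin_c0 in the frame of dock above 0.04 m), for 0.2 s.
At the end, for the whole second after the job is handed in: The tray rests flat in the channel, its lug's hole within 5 mm (seen from above) of the pin's axis, at rest, and the lock pin stays down in the hole by itself (at least 5.5 mm below its raised height) (horizontal distance between tray_hole and dock_lock below 0.005 m and z of lock_pin_c0 in the frame of dock below 0.0365 m and z of tray in the frame of dock below 0.009 m and linear speed of tray below 0.01 m/s); the robot touches nothing.
It fails at once if the tray is forced against the pin, the stop or the rails (over 45 N between tray and dock) (contact force between tray and dock above 45 N).
It fails at once if the button or the dock is pressed with more than 25 N (contact force between any of the fingers, the arm and dock above 25 N).
It fails at once if another thing on the bench is shifted by more than 30 mm (distance of any of tape_roll, empty_pot, spray, mug, feed_jar, brush, scanner from where it was at the start of the episode above 0.03 m).
It also fails if it takes over 69 s, if anything falls off the work surface, if the arm or the gripper's body presses on something with over 40 N, if the wrist force passes 120 N, or if a joint passes its speed limit or range.

## Robot

A 6-joint arm with a two-finger parallel gripper is mounted at the origin on the work surface. World frame = base frame: x ahead of the robot, y to its left, z up, the work surface at z = 0. Lengths are in m, angles in rad, forces in N, time in s.
With the tool pointing down it reaches from about 0.325 to 0.775 m from the base axis. Payload 5.5 kg.
Tool frame: the origin (TCP) lies at the very end of the fingers, on their centre line; the grasp point (between the pads) lies 19 mm behind it (grip_point_offset is the distance from the TCP to the grasp point, in m); z points along the fingers, y is the line along which they close (so a half turn about z gives the same grasp; the last joint's range is limited). The gripper opens to 88 mm and grips with 3 to 60 N. Pads are 20 mm wide; open, the fingers measure 115 mm over their backs; the gripper's body (75 mm by 178 mm) begins 61 mm behind the grasp point.
Start: joints at [-1.235, 0.091, 1.231, -0, 1.82, -0.057], TCP at [0.23, -0.554, 0.223] pointing down, gripper open.
Joint ranges: [-2.87, 2.87], [-0.86, 2.18], [0.17, 2.46], [-1.51, 4.65], [0.06, 2.69], [-2.65, 2.65]. Speed limits (rad/s): [2.57, 2.57, 3.01, 3.14, 3.14, 3.14].

## Interface

Orientations are given as a unit quaternion [w, x, y, z].
In Python, from station import get_state, snapshot, get_calibration, sign_off, grip_point_offset gives the robot as it stands.
- The arm moves only by the shell command python3 -m handwheel 'ROWS' [OPENING]. ROWS is JSON, a list that holds one entry, the list of rows, each a list of 6 numbers: the shift along the tool's x, y, z in mm, then the turn, a rotation vector about the tool's x, y, z in rad. A call has 1 to 20 rows; each row shifts and turns the commanded pose from where the row before left it, along the tool's axes as they then stand; what a row does not reach is not made up. A row lasts 1/8 s, in which the tool goes at most 62.5 mm and 10.7 degrees, less where a joint would pass 70% of its speed; a pose out of reach is approached as far as the arm can. A call with a gripper value outside its range is refused whole. OPENING is the closure in counts, from 0 (fully open) to 255 (shut), set as the call begins (- or left out, the last holds). The fingers move at their own pace and stop on an object; the grip force is fixed at half the most. Time passes only in rows, so rows that do not move let the fingers close. It gives the time, the measured TCP pose, the force, the opening and the grip force at its end, in the units of the state.
- get_state(): the state, without advancing time (a new reading comes with each control period).
- snapshot(name): name is "scene" or "top" or "wrist"; returns the picture (420x560x3 uint8, red, green, blue); there is no depth.
- get_calibration(name): a dict with "intrinsics" (3x3 intrinsics, pixels), "k1" (the pictures are not rectified: a ray, as slopes to the right and down, at radius r is drawn at 1 + k1 r^2 times it, then the intrinsics apply), "R" (3x3) and "t" (3): a world point X has camera coordinates R X + t. Camera axes: x right, y down, z forward; pixel columns grow to the right and rows downward; lengths in m; the calibration is good to about 2 mm. A picture is of the moment at which its call begins: read the wrist's pose just before it. get_calibration takes no time and is no camera call; for the wrist camera it gives the pose at the moment of the call.
- sign_off(): hands the job in; it is judged then, once.
The state is a dict: "time_s": time; "qpos": joint angles; "qd": joint speeds; "tau": joint torques, N m; "tcp_pos": TCP position; "eef_rot": TCP orientation; "contact_force": force on the tool from outside, world axes, zero at the start; "ft_torque": the same for the moment, N m; "gripper_width": finger opening in m; "grasp_force": force on a finger pad.
Only numpy, scipy, OpenCV 4.12 (cv2) and the standard library are available. Lean on these libraries where they do the work, as an engineer would, in place of code of your own. Each camera call takes 0.05 s, during which the arm holds its last target. There are 200 camera calls.

## Working session

There is one attempt and no reset: what is moved stays moved. The work goes in short steps, Python scripts to look and compute and a shell command to move; the robot and the scene stay as the last step left them, time stands still between calls to the robot, and variables do not carry over. Pictures are saved under pics/ and viewed, at most 10 in all, crops included, and the job is handed in when it is done.

```bash
mkdir -p pics; ls
python3 - <<'E'
from station import *
import cv2
s=get_state();print(s)
for n in("scene","top"):
    cv2.imwrite(f"pics/{n}0.png",snapshot(n)[:,:,::-1]);c=get_calibration(n);print(n,c)
print(grip_point_offset)
E
```

```text
pics
{'time_s': 0.0, 'qpos': array([-1.23471815e+00,  9.18595058e-02,  1.23182822e+00, -2.58169981e-05,
        1.81978351e+00, -5.66940878e-02]), 'qd': array([-0.00027275,  0.00042399,  0.00047658,  0.00197348,  0.00231294,
        0.00014472]), 'tau': array([-2.75608054e-04, -4.46454155e+01, -4.06442249e+01,  6.96180901e-02,
        2.94201623e-02, -1.15368548e-04]), 'tcp_pos': array([ 0.22955276, -0.5540519 ,  0.22153904]), 'eef_rot': array([-9.28396513e-04,  9.80778327e-01,  1.95123017e-01, -1.43176336e-04]), 'contact_force': array([-0.67641602,  0.24109012, -0.28401468]), 'ft_torque': array([ 0.0205984 , -0.02192922,  0.02165977]), 'grasp_force': 0.0, 'gripper_width': 0.08759188722782847}
scene {'intrinsics': array([[487.73928147,   0.        , 273.68208203],
       [  0.        , 487.73928147, 208.23595708],
       [  0.        ,   0.        ,   1.        ]]), 'k1': -0.021983995237377447, 'R': array([[-0.05629581,  0.99840417,  0.00445968],
       [ 0.8020307 ,  0.0478825 , -0.59536042],
       [-0.59462387, -0.02993949, -0.80344638]]), 't': array([ 0.03488787, -0.3615958 ,  1.77732692])}
top {'intrinsics': array([[388.30257617,   0.        , 278.85886994],
       [  0.        , 388.30257617, 211.57917702],
       [  0.        ,   0.        ,   1.        ]]), 'k1': -0.005678816786110238, 'R': array([[ 0.00480641, -0.99996843,  0.00632767],
       [-0.99715455, -0.00526874, -0.07520004],
       [ 0.075231  , -0.00594822, -0.99714839]]), 't': array([-8.23543756e-04,  5.17264703e-01,  1.29009100e+00])}
0.0187
```

View pics/top0.png

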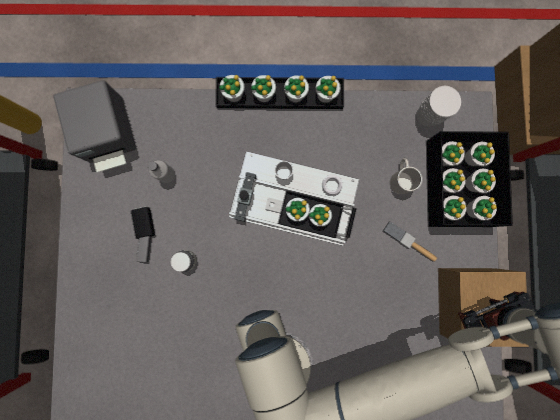

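View pics/scene0.png

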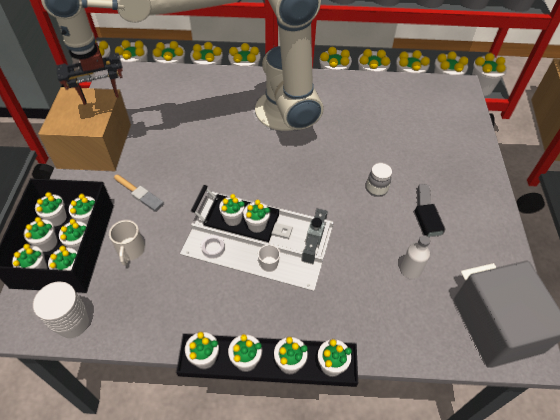

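Run:
```python
import cv2
a=cv2.imread("pics/top0.png")[145:250,220:370];cv2.imwrite("pics/tc.png",cv2.resize(a,None,fx=5,fy=5,interpolation=cv2.INTER_CUBIC))
a=cv2.imread("pics/scene0.png")[175:295,175:340];cv2.imwrite("pics/sc.png",cv2.resize(a,None,fx=4.8,fy=4.8,interpolation=cv2.INTER_CUBIC))
```

```text
(no output)
```

View pics/tc.png

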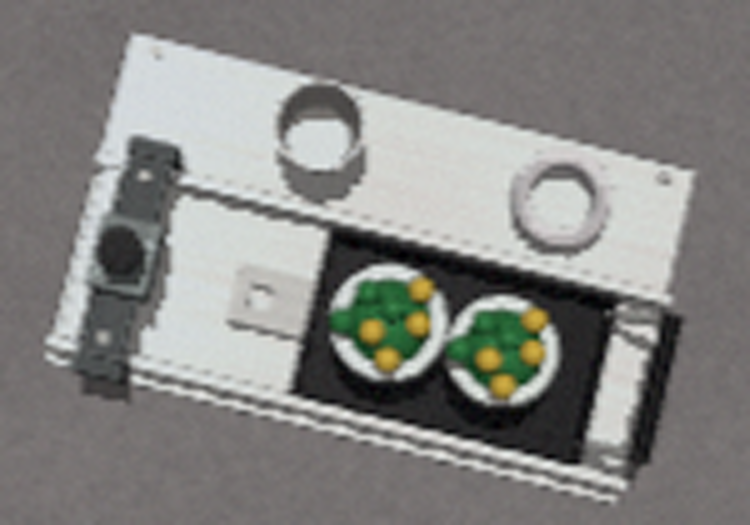

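View pics/sc.png

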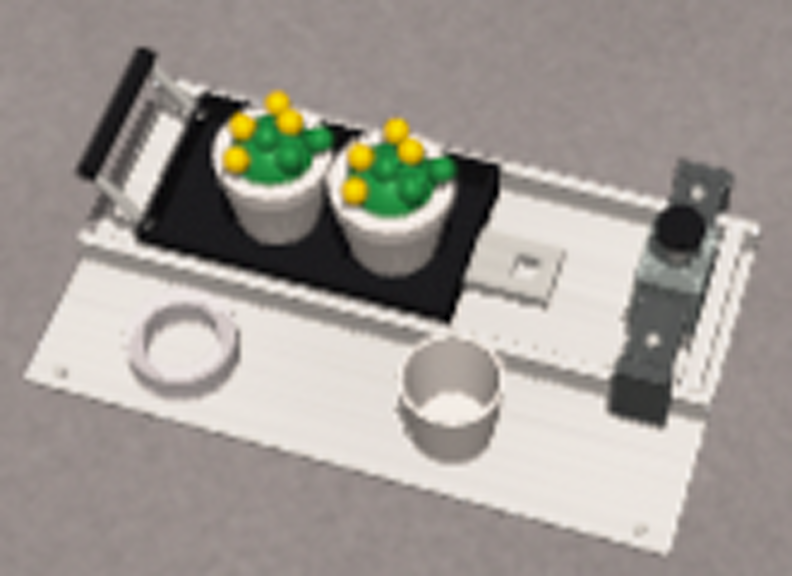

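```bash
cat > h.py <<'E'
import numpy as np, cv2
from station import *
def proj(c,P):
    p=np.atleast_2d(P)@np.array(c["R"]).T+c["t"]; u=p[:,:2]/p[:,2:]
    u=u*(1+c["k1"]*(u**2).sum(1,keepdims=True)); K=c["intrinsics"]
    return u*[K[0,0],K[1,1]]+[K[0,2],K[1,2]]
def dock(v,P):
    c,s=np.cos(v[2]),np.sin(v[2]); P=np.atleast_2d(np.array(P,float))
    return P@np.array([[c,-s,0],[s,c,0],[0,0,1]]).T+[v[0],v[1],0]
E
cat > fit.py <<'E'
from h import *
from scipy.optimize import least_squares
T=get_calibration("top");S=get_calibration("scene")
ct=lambda u,v:((u+.5)/5+219.5,(v+.5)/5+144.5); cs=lambda u,v:((u+.5)/4.8+174.5,(v+.5)/4.8+174.5)
obs=[(T,ct(133,34),(.158,.18,.006),0),(T,ct(695,172),(.158,-.22,.006),0),(T,ct(122,250),(0,.14,.104),0),(T,ct(262,296),(0,.134,.018),1),(T,ct(661,392),(0,-.13,.074),1),
(S,cs(23,378),(.158,-.22,.006),0),(S,cs(668,553),(.158,.18,.006),0),(S,cs(682,225),(0,.14,.104),0),(S,cs(527,265),(0,.134,.018),1),(S,cs(115,113),(0,-.13,.074),1)]
def r(v):
    return np.concatenate([(proj(c,dock(v,np.array(P)+[0,v[3]*t,0]))[0]-o) for c,o,P,t in obs])
f=least_squares(r,[.55,0,-.2,-.08],loss="soft_l1");v=f.x
print(v.round(4));print(r(v).reshape(-1,2).round(2).tolist())
for n,P in dict(handle=(0,-.13+v[3],.072),button=(0,.14,.104),pot=(0,0,0)).items(): print(n,dock(v,P).round(4))
s=get_state();from scipy.spatial.transform import Rotation as R
print(s["tcp_pos"],R.from_quat(np.roll(s["eef_rot"],-1)).as_matrix().round(3))
E
python3 fit.py
```

```text
[ 0.5313 -0.021  -0.2399 -0.0861]
[[-0.3, -0.53], [0.18, -0.16], [-0.69, -0.12], [-0.12, 0.29], [-0.83, -0.78], [-0.24, -0.34], [0.05, 0.07], [-0.39, -0.73], [-0.59, 0.15], [-0.19, -0.68]]
handle [[ 0.4799 -0.2309  0.072 ]]
button [[0.5645 0.115  0.104 ]]
pot [[ 0.5313 -0.021   0.    ]]
[ 0.22955378 -0.55406921  0.22160809] [[ 0.924  0.383 -0.001]
 [ 0.383 -0.924  0.002]
 [ 0.    -0.002 -1.   ]]
```

```bash
python3 -m handwheel '[[[0,0,0,0,0,0.158],[0,0,0,0,0,0.158],[0,0,0,0,0,0.158],[0,0,0,0,0,0.158],[5,-23,0,0,0,0],[10,-45,0,0,0,0],[10,-45,0,0,0,0],[10,-45,0,0,0,0],[10,-45,0,0,0,0],[10,-45,0,0,0,0],[10,-45,0,0,0,0],[10,-45,0,0,0,0],[10,-45,0,0,0,0],[10,-45,0,0,0,0],[10,-45,0,0,0,0],[10,-45,0,0,0,0],[10,-45,0,0,0,0],[10,-45,0,0,0,0],[10,-45,0,0,0,0],[10,-45,0,0,0,0]]]' 255
cat > where.py <<'E'
# offset of TCP from targets in tool axes (mm), tilt correction rotvec (tool)
from h import *; from scipy.spatial.transform import Rotation as R
import sys
v=np.array([.5313,-.021,-.2399]); s=get_state(); M=R.from_quat(np.roll(s["eef_rot"],-1)).as_matrix()
B=dock(v,[[0,0,0],[1,0,0],[0,1,0]]);x=B[1]-B[0];y=B[2]-B[0]
G=np.c_[x,-y,[0,0,-1]]
P=dock(v,np.array(sys.argv[1:4],float)/1000)[0]
print("t",s["time_s"],"to go tool mm",(M.T@(P-s["tcp_pos"])*1000).round(1),"rot",R.from_matrix(M.T@G).as_rotvec().round(4),"F",s["contact_force"].round(2),"w",s["gripper_width"], "z",s["tcp_pos"][2].round(4),"q6",s["qpos"][5].round(2))
E
python3 where.py 0 140 114
```

```text
time_s: 2.6
tcp_pos: [0.546, 0.0886, 0.2221]
eef_rot: [0.0, 0.993, -0.119, -0.0]
contact_force: [0.1, -0.8, -0.3]
gripper_width: 0.0007
grasp_force: 0.0
t 2.6 to go tool mm [ 11.9 -30.1 108.1] rot [0.0004 0.0007 0.0008] F [ 0.13 -0.77 -0.33] w 0.0007345653723510085 z 0.2221 q6 1.91
```

```bash
python3 -m handwheel '[[[4,-10,0,0,0,0],[4,-10,0,0,0,0],[4,-10,15,0,0,0],[0,0,40,0,0,0],[0,0,35,0,0,0],[0,0,14,0,0,0],[0,0,0,0,0,0],[0,0,0,0,0,0]]]'
python3 where.py 0 140 104
```

```text
time_s: 3.6
tcp_pos: [0.5652, 0.1133, 0.1205]
eef_rot: [-0.0, 0.993, -0.12, 0.001]
contact_force: [0.3, 0.0, 0.9]
gripper_width: 0.0003
grasp_force: 0.0
t 3.6 to go tool mm [-1.1 -1.5 16.5] rot [-0.001  -0.0026  0.0003] F [0.31 0.02 0.9 ] w 0.00033416211794868315 z 0.1205 q6 1.95
```

```bash
python3 -m handwheel '[[[-1,-1.5,8,0,0,0],[0,0,5,0,0,0],[0,0,3,0,0,0],[0,0,3,0,0,0],[0,0,2,0,0,0],[0,0,1.5,0,0,0],[0,0,0,0,0,0],[0,0,0,0,0,0]]]'
python3 where.py 0 140 104
```

```text
time_s: 4.6
tcp_pos: [0.5638, 0.1151, 0.0963]
eef_rot: [-0.0, 0.993, -0.119, 0.0]
contact_force: [-0.7, 0.4, 0.8]
gripper_width: 0.0002
grasp_force: 0.5
t 4.6 to go tool mm [ 0.8 -0.1 -7.7] rot [-0.0001 -0.0001  0.0008] F [-0.74  0.44  0.8 ] w 0.00022822386235778547 z 0.0963 q6 1.95
```

```bash
python3 -m handwheel '[[[0,0,2,0,0,0],[0,0,2,0,0,0],[0,0,0,0,0,0]]]'; python3 -m handwheel '[[[0,0,2,0,0,0],[0,0,1,0,0,0],[0,0,0,0,0,0]]]';
python3 where.py 0 140 104
```

```text
time_s: 4.97
tcp_pos: [0.564, 0.1151, 0.0929]
eef_rot: [-0.0, 0.993, -0.119, 0.0]
contact_force: [-1.5, -0.7, 4.9]
gripper_width: 0.0005
grasp_force: 2.7
time_s: 5.35
tcp_pos: [0.564, 0.1151, 0.0903]
eef_rot: [-0.0, 0.993, -0.119, 0.001]
contact_force: [-2.4, 0.4, 6.7]
gripper_width: 0.0004
grasp_force: 3.3
t 5.35 to go tool mm [  0.6  -0.  -13.7] rot [-0.0004 -0.0012  0.0007] F [-2.41  0.36  6.75] w 0.0003839538719554033 z 0.0903 q6 1.95
```

```bash
python3 -m handwheel '[[[0,0,1.5,0,0,0],[0,0,1.5,0,0,0],[0,0,0,0,0,0],[0,0,0,0,0,0]]]'; python3 -m handwheel '[[[0,0,0.5,0,0,0],[0,0,0.5,0,0,0],[0,0,0,0,0,0]]]'
```

```text
time_s: 5.85
tcp_pos: [0.564, 0.1151, 0.0875]
eef_rot: [-0.0, 0.993, -0.119, 0.001]
contact_force: [-2.1, 0.8, 7.2]
gripper_width: 0.0007
grasp_force: 3.6
time_s: 6.22
tcp_pos: [0.5641, 0.1151, 0.0866]
eef_rot: [-0.0, 0.993, -0.119, 0.001]
contact_force: [-2.1, -0.1, 8.2]
gripper_width: 0.0005
grasp_force: 3.7
```

```bash
python3 -m handwheel '[[[0,0,0.8,0,0,0],[0,0,0,0,0,0],[0,0,0,0,0,0]]]'; python3 -m handwheel '[[[0,0,-8,0,0,0],[0,0,-8,0,0,0],[0,0,-8,0,0,0],[0,0,-1,0,0,0],[0,0,0,0,0,0],[0,0,0,0,0,0],[0,0,0,0,0,0],[0,0,0,0,0,0]]]'; python3 -m handwheel '[[[0,0,6,0,0,0],[0,0,4,0,0,0],[0,0,2,0,0,0],[0,0,1,0,0,0],[0,0,0,0,0,0],[0,0,0,0,0,0]]]'
```

```text
time_s: 6.6
tcp_pos: [0.5641, 0.1151, 0.086]
eef_rot: [-0.0, 0.993, -0.119, 0.001]
contact_force: [-3.2, -0.3, 8.8]
gripper_width: 0.0006
grasp_force: 4.1
time_s: 7.6
tcp_pos: [0.5637, 0.1151, 0.1091]
eef_rot: [0.0, 0.993, -0.119, -0.0]
contact_force: [0.8, -0.0, -0.6]
gripper_width: 0.0003
grasp_force: 0.0
time_s: 8.35
tcp_pos: [0.5641, 0.1151, 0.0972]
eef_rot: [-0.0, 0.993, -0.119, 0.001]
contact_force: [-0.3, -0.3, 5.5]
gripper_width: 0.0004
grasp_force: 2.6
```

```bash
python3 -m handwheel '[[[0,0,-15,0,0,0],[0,0,-30,0,0,0],[0,0,-40,0,0,0],[0,20,-10,0,0,0],[0,45,0,0,0,0],[0,45,0,0,0,0],[0,45,0,0,0,0],[0,45,0,0,0,0],[0,45,0,0,0,0],[0,45,0,0,0,0],[0,40,0,0,0,0],[0,26,0,0,0,0],[0,0,0,0,0,0],[0,0,0,0,0,0]]]' 110
python3 - <<'E'
from h import *
cv2.imwrite("pics/w1.png",snapshot("wrist")[:,:,::-1])
c=get_calibration("wrist");v=[.5313,-.021,-.2399]
print(proj(c,dock(v,[[-.049,-.216,.079],[.049,-.216,.079],[0,.048,.018],[0,.14,.104]])).round(1))
E
python3 where.py 0 -216 53
```

```text
time_s: 10.1
tcp_pos: [0.4789, -0.2305, 0.1906]
eef_rot: [-0.0, 0.993, -0.12, -0.001]
contact_force: [-0.8, 0.6, 0.5]
gripper_width: 0.0499
grasp_force: 0.0
[[281.1 255.9]
 [281.3 158.7]
 [ 60.6 196.3]
 [-99.2 215.9]]
t 10.15 to go tool mm [  1.    0.5 137.8] rot [-0.0006  0.0008  0.0011] F [ 0.4   0.05 -0.33] w 0.04972419849537365 z 0.1908 q6 1.3
```

View pics/w1.png

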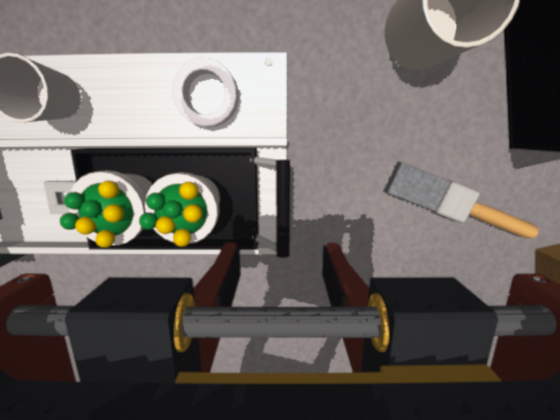

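The picture shows the handle bar from (283,160) to (283,256), within 2 px of the prediction, so I descend and grip.

```bash
python3 -m handwheel '[[[1,0.5,25,0,0,0],[0,0,40,0,0,0],[0,0,40,0,0,0],[0,0,25,0,0,0],[0,0,7,0,0,0],[0,0,0,0,0,0]]]'; python3 where.py 0 -216 53;  python3 -m handwheel '[[[0,0,0,0,0,0],[0,0,0,0,0,0],[0,0,0,0,0,0],[0,0,0,0,0,0],[0,0,0,0,0,0],[0,0,0,0,0,0]]]' 255; python3 where.py 0 -216 53
```

```text
time_s: 10.9
tcp_pos: [0.4806, -0.231, 0.0547]
eef_rot: [-0.0, 0.993, -0.119, 0.0]
contact_force: [0.2, -0.2, 0.3]
gripper_width: 0.0498
grasp_force: 0.0
t 10.9 to go tool mm [-0.6 -0.   1.7] rot [-0.     -0.0001  0.0017] F [ 0.19 -0.2   0.31] w 0.04976575831204117 z 0.0547 q6 1.3
time_s: 11.65
tcp_pos: [0.4804, -0.2318, 0.0547]
eef_rot: [0.0, 0.993, -0.119, 0.0]
contact_force: [-0.2, -1.3, 2.4]
gripper_width: 0.0131
grasp_force: 30.0
t 11.65 to go tool mm [-0.6 -0.9  1.7] rot [ 0.0005 -0.0005  0.0005] F [-0.22 -1.29  2.39] w 0.01305038949726561 z 0.0547 q6 1.3
```

```bash
python3 -m handwheel '[[[0,-3,0,0,0,0],[0,-6,0,0,0,0],[0,-8,0,0,0,0],[0,-8,0,0,0,0],[0,-8,0,0,0,0],[0,-8,0,0,0,0],[0,0,0,0,0,0]]]'; python3 -m handwheel '[[[0,-8,0,0,0,0],[0,-8,0,0,0,0],[0,-8,0,0,0,0],[0,-6,0,0,0,0],[0,-4,0,0,0,0],[0,-3,0,0,0,0],[0,0,0,0,0,0]]]'; python3 where.py 0 -123 53
```

```text
time_s: 12.52
tcp_pos: [0.4905, -0.1903, 0.0546]
eef_rot: [-0.001, 0.993, -0.119, 0.0]
contact_force: [1.1, -0.0, 5.3]
gripper_width: 0.0133
grasp_force: 30.0
time_s: 13.4
tcp_pos: [0.499, -0.1554, 0.0546]
eef_rot: [-0.0, 0.993, -0.119, 0.0]
contact_force: [-0.9, -2.6, 5.6]
gripper_width: 0.0135
grasp_force: 30.0
t 13.4 to go tool mm [ -0.5 -15.2   1.6] rot [-0.0001 -0.0004  0.0009] F [-0.92 -2.64  5.57] w 0.013505902794379866 z 0.0546 q6 1.44
```

```bash
python3 -m handwheel '[[[0,-4,0,0,0,0],[0,-3,0,0,0,0],[0,-2,0,0,0,0],[0,-1.5,0,0,0,0],[0,0,0,0,0,0]]]'; python3 -m handwheel '[[[0,-1.5,0,0,0,0],[0,-1,0,0,0,0],[0,0,0,0,0,0]]]';python3 -m handwheel '[[[0,-1,0,0,0,0],[0,0,0,0,0,0]]]'; python3 where.py 0 -123 53
```

```text
time_s: 14.02
tcp_pos: [0.5014, -0.1455, 0.0547]
eef_rot: [0.0, 0.993, -0.119, 0.0]
contact_force: [-1.3, -4.2, 5.0]
gripper_width: 0.013
grasp_force: 30.0
time_s: 14.4
tcp_pos: [0.5019, -0.1432, 0.0546]
eef_rot: [0.0, 0.993, -0.119, 0.0]
contact_force: [-0.2, -4.9, 6.2]
gripper_width: 0.0128
grasp_force: 30.0
time_s: 14.65
tcp_pos: [0.5021, -0.1424, 0.0547]
eef_rot: [0.0, 0.993, -0.119, 0.0]
contact_force: [-0.7, -3.9, 4.9]
gripper_width: 0.0132
grasp_force: 30.0
t 14.65 to go tool mm [-0.5 -1.9  1.7] rot [ 0.0009 -0.0004  0.0005] F [-0.69 -3.92  4.94] w 0.013191159730347292 z 0.0547 q6 1.47
```

```bash
for i in 1 ; do python3 -m handwheel '[[[0,-1,0,0,0,0],[0,0,0,0,0,0]]]'; python3 -m handwheel '[[[0,-1,0,0,0,0],[0,0,0,0,0,0]]]'; python3 -m handwheel '[[[0,-0.7,0,0,0,0],[0,0,0,0,0,0]]]'; done; python3 where.py 0 -123 53
```

```text
time_s: 14.9
tcp_pos: [0.5021, -0.1424, 0.0546]
eef_rot: [0.001, 0.993, -0.12, -0.0]
contact_force: [-2.0, -8.3, 5.2]
gripper_width: 0.0131
grasp_force: 30.0
time_s: 15.15
tcp_pos: [0.5021, -0.1424, 0.0547]
eef_rot: [0.002, 0.993, -0.12, -0.0]
contact_force: [-3.1, -11.5, 5.0]
gripper_width: 0.0128
grasp_force: 30.0
time_s: 15.4
tcp_pos: [0.5021, -0.1424, 0.0546]
eef_rot: [0.003, 0.993, -0.12, -0.0]
contact_force: [-3.5, -14.0, 4.8]
gripper_width: 0.0133
grasp_force: 30.0
t 15.4 to go tool mm [-0.5 -1.9  1.6] rot [ 0.0058 -0.0003 -0.0011] F [ -3.52 -14.03   4.8 ] w 0.013252167038524209 z 0.0546 q6 1.47
```

```bash
python3 -m handwheel '[[[0,1.2,0,0,0,0],[0,1,0,0,0,0],[0,0,0,0,0,0]]]'; python3 -m handwheel '[[[0,0,0,0,0,0],[0,0,0,0,0,0],[0,0,0,0,0,0],[0,0,0,0,0,0]]]' 110;python3 -m handwheel '[[[0,0,-15,0,0,0],[0,0,-35,0,0,0],[0,0,-45,0,0,0],[0,0,-40,0,0,0],[0,-20,-15,0,0,0],[0,-45,0,0,0,0],[0,-45,0,0,0,0],[0,0,0,0,0,0],[0,0,0,0,0,0]]]'
python3 - <<'E'
from h import *
a=snapshot("wrist")[:,:,::-1];b=snapshot("top")[:,:,::-1]
cv2.imwrite("pics/w2.png",a);cv2.imwrite("pics/t2.png",b)
v=[.5313,-.021,-.2399];P=dock(v,[[0,-.123,.079],[0,.14,.104],[0,.107,.036],[0,-.093,.036]])
print(proj(get_calibration("wrist"),P).round(1),proj(get_calibration("top"),P).round(1))
E
python3 where.py 0 140 114
```

```text
time_s: 15.78
tcp_pos: [0.5021, -0.1424, 0.0547]
eef_rot: [0.001, 0.993, -0.12, 0.0]
contact_force: [-1.7, -6.5, 5.1]
gripper_width: 0.0134
grasp_force: 30.0
time_s: 16.27
tcp_pos: [0.5021, -0.1412, 0.054]
eef_rot: [-0.0, 0.993, -0.119, -0.0]
contact_force: [-1.2, -0.0, -0.4]
gripper_width: 0.0485
grasp_force: 0.0
time_s: 17.4
tcp_pos: [0.5283, -0.0352, 0.2051]
eef_rot: [0.0, 0.993, -0.119, 0.0]
contact_force: [-0.5, -0.8, 0.1]
gripper_width: 0.05
grasp_force: 0.0
[[385.7 207.5]
 [117.1 214.1]
 [176.4 198.6]
 [347.4 198.5]] [[323.1 215.1]
 [243.3 194.5]
 [254.6 199.3]
 [312.8 213.8]]
t 17.5 to go tool mm [  -0.6 -155.2   90.7] rot [ 0.0003 -0.0004 -0.0006] F [-0.16  0.01 -1.53] w 0.05035204410097809 z 0.2047 q6 1.68
```

View pics/w2.png

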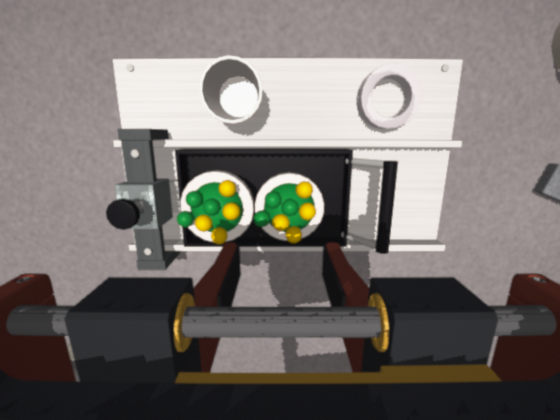

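The handle lies at (387,207), about 1 px from its home prediction, and the stop was felt. The button is at (120,213). Now I click the pin down.

```bash
python3 -m handwheel '[[[0,-35,0,0,0,0],[0,-45,0,0,0,0],[0,-45,0,0,0,0],[-0.6,-30,15,0,0,0],[0,0,40,0,0,0],[0,0,30,0,0,0],[0,0,4,0,0,0],[0,0,0,0,0,0]]]' 255; python3 where.py 0 140 104
```

```text
time_s: 18.5
tcp_pos: [0.5648, 0.1152, 0.1163]
eef_rot: [-0.0, 0.993, -0.12, 0.0]
contact_force: [-0.5, 0.0, 0.0]
gripper_width: 0.0003
grasp_force: 0.0
t 18.5 to go tool mm [-0.2  0.3 12.3] rot [-0.0003 -0.0008 -0.0005] F [-0.45  0.04  0.02] w 0.0002802119791368921 z 0.1163 q6 1.95
```

```bash
python3 -m handwheel '[[[0,0,8,0,0,0],[0,0,4,0,0,0],[0,0,4,0,0,0],[0,0,2,0,0,0],[0,0,0,0,0,0]]]'; python3 -m handwheel '[[[0,0,3,0,0,0],[0,0,2,0,0,0],[0,0,2,0,0,0],[0,0,0,0,0,0]]]';python3 -m handwheel '[[[0,0,2,0,0,0],[0,0,1.5,0,0,0],[0,0,1,0,0,0],[0,0,0,0,0,0]]]'; python3 -m handwheel '[[[0,0,1,0,0,0],[0,0,0.8,0,0,0],[0,0,0,0,0,0]]]'
```

```text
time_s: 19.12
tcp_pos: [0.5648, 0.1159, 0.0981]
eef_rot: [-0.0, 0.993, -0.119, 0.001]
contact_force: [0.7, -0.5, 5.2]
gripper_width: 0.0003
grasp_force: 2.5
time_s: 19.62
tcp_pos: [0.5649, 0.1159, 0.0913]
eef_rot: [-0.0, 0.993, -0.119, 0.001]
contact_force: [-0.4, -1.2, 6.9]
gripper_width: 0.0003
grasp_force: 3.2
time_s: 20.12
tcp_pos: [0.5649, 0.1159, 0.0871]
eef_rot: [-0.0, 0.993, -0.119, 0.001]
contact_force: [-0.7, -0.2, 7.9]
gripper_width: 0.0005
grasp_force: 3.7
time_s: 20.5
tcp_pos: [0.5649, 0.1159, 0.0859]
eef_rot: [-0.0, 0.993, -0.119, 0.001]
contact_force: [-2.4, -1.4, 9.4]
gripper_width: 0.0003
grasp_force: 4.7
```

Same depth as before, clicked. I release fully, wait, then feel only 7 mm down (short of the click).

```bash
python3 -m handwheel '[[[0,0,-8,0,0,0],[0,0,-8,0,0,0],[0,0,-8,0,0,0],[0,0,-2,0,0,0],[0,0,0,0,0,0],[0,0,0,0,0,0],[0,0,0,0,0,0],[0,0,0,0,0,0]]]'; python3 -m handwheel '[[[0,0,6,0,0,0],[0,0,4,0,0,0],[0,0,2,0,0,0],[0,0,1,0,0,0],[0,0,0,0,0,0],[0,0,0,0,0,0]]]'
```

```text
time_s: 21.5
tcp_pos: [0.5643, 0.1159, 0.1098]
eef_rot: [0.0, 0.993, -0.119, -0.0]
contact_force: [0.1, -0.0, 0.6]
gripper_width: 0.0004
grasp_force: 0.0
time_s: 22.25
tcp_pos: [0.5644, 0.1159, 0.0972]
eef_rot: [0.0, 0.993, -0.119, -0.0]
contact_force: [-0.6, 0.1, 1.0]
gripper_width: 0.0005
grasp_force: 0.4
```

Light at 6.8 mm, so the pin is down. Retract and hand in.

```bash
python3 -m handwheel '[[[0,0,-10,0,0,0],[0,0,-25,0,0,0],[0,0,-40,0,0,0],[0,0,-30,0,0,0],[0,0,0,0,0,0],[0,0,0,0,0,0],[0,0,0,0,0,0],[0,0,0,0,0,0]]]'; python3 -c "from station import *;print(sign_off())"
```

```text
time_s: 23.25
tcp_pos: [0.5639, 0.1159, 0.2006]
eef_rot: [0.0, 0.993, -0.119, -0.001]
contact_force: [-0.3, -0.8, -0.6]
gripper_width: 0.0004
grasp_force: 0.0
the job is handed in; nothing more can be done
None
```

The pin was felt to be down at the start, so I clicked it up, slid the tray home against the stop, clicked the pin down again and felt that it stayed down; the job was handed in at about 23 s.

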